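Make up the repair kit and the finishing kit at the grinding bench

ROBOT

A 6-joint arm with a two-finger parallel gripper is mounted at the origin on the work surface. World frame = base frame: x ahead of the robot, y to its left, z up, the work surface at z = 0. Lengths are in m, angles in rad, forces in N, time in s.
With the tool pointing down it reaches from about 0.35 to 0.975 m from the base axis. Payload 4.9 kg.
Tool frame: the origin (TCP) lies between the finger pads; the fingertips stand 19 mm ahead of it and the grasp point (between the pads) is the TCP; z points along the fingers, y is the line along which they close (so a half turn about z gives the same grasp; the last joint's range is limited). The gripper opens to 85 mm and grips with 20 to 120 N. Pads are 22 mm wide; open, the fingers measure 114 mm over their backs; the gripper's body (76 mm by 85 mm) begins 54 mm behind the grasp point. The pads swing forward as they close: fully open they stand 13 mm farther back than shut.
Start: joints at [-1.319, 0.053, 1.613, -0, 1.476, -0.119], TCP at [0.226, -0.583, 0.25] pointing down, gripper open.
Joint ranges: [-3.01, 3.01], [-1.01, 2.22], [0.06, 2.58], [-1.02, 4.17], [0.09, 2.62], [-3.14, 3.14]. Speed limits (rad/s): [2.57, 2.57, 3.14, 3.14, 3.14, 3.14].

INTERFACE

Orientations are given as a rotation vector (axis times angle).
In Python, from station import ctrl gives the robot as it stands. The module is installed in compiled form; this text tells all that it offers.
- The arm moves only by the tool servo_tool, never from a script. Its argument "increments" is a list that holds one entry, the list of rows, each a list of 5 numbers: the finger opening in cm, from 0 to 8.54, then the shift along the tool's x, y, z in cm, then the turn about the tool's z in degrees. A call has 1 to 5 rows; each row is the pose to reach, as a shift and turn from the pose commanded when the call began, along the tool's axes at that moment; what a row does not reach only later rows make up. A row lasts 1/10 s, in which the tool goes at most 50 mm and 8.59 degrees, less where a joint would pass 70% of its speed; a pose out of reach is approached as far as the arm can. A call with a gripper value outside its range is refused whole. The fingers move at their own pace and stop on an object; "newtons" is the grip in N (left out, the last holds). Time passes only in rows, so rows that repeat a pose let the fingers close. It gives the time, the measured TCP pose, the force, the opening and the grip force at its end, in the units of the state.
- ctrl.get_obs(): the state, without advancing time (a new reading comes with each control period).
- ctrl.get_image(name): name is "side" or "top" or "wrist"; returns a dict with "img" (420x560x3 uint8, red, green, blue), "fx", "fy", "cx", "cy" (pixels), "rvec" (rotation vector, rad) and "tvec" (3), from world to camera coordinates, as OpenCV has them; the wrist camera has in their place "mount" (4x4, takes a point from camera to tool coordinates, whose origin is the TCP and whose axes are the flange's). Camera axes: x right, y down, z forward; pixel columns grow to the right and rows downward; lengths in m; the calibration is good to about 2 mm. The wrist camera is an equidistant fisheye: a pixel r from the principal point sees the ray r / f radians off the axis. A picture is of the moment at which its call begins: read the wrist's pose just before it. There is no depth.
- ctrl.finish_job(): hands the job in; it is judged then, once.
The state is a dict: "t": time; "q": joint angles; "dq": joint speeds; "effort": joint torques, N m; "tool_pos": TCP position; "tool_rot": TCP orientation; "contact_force": force on the tool from outside, world axes, zero at the start; "wrist_torque": the same for the moment, N m; "opening": finger opening in m; "grip_force": force on a finger pad.
Only numpy, scipy, OpenCV 4.12 (cv2) and the standard library are available. Lean on these libraries where they do the work, as an engineer would, in place of code of your own. Each camera call takes 0.05 s, during which the arm holds its last target. There are 200 camera calls.

TASK

Make up two kits from the loose stock on the bench: the dark steel gear, the brass bushing and the orange clamping knob go into the yellow tray, and the blue flap wheel and the dark brown grinding stone go into the red tray. Give every part a pocket to itself, standing upright and flat on the pocket's floor just as it stood on the bench (shank, hub or boss up). Leave the white felt wheel and the aluminium bushing standing where they are.

Things in the scene. Friction and masses are not known exactly. Their poses are not given: they have to be found in the camera images.
- gear: dark steel spur gear lying flat with its hub up: toothed rim 52 mm across and 16 mm thick, on it a round hub 26 mm in diameter reaching 50 mm above the underside (take it by the hub). About 0.3 kg. Origin: centre of its underside; z up. Loose.
- brass_bushing: yellow brass flanged bushing standing on its flange: flange 48 mm across and 10 mm thick, round body 30 mm in diameter up to 50 mm above the underside (take it by the body). About 0.25 kg. Origin: centre of its underside; z up. Loose.
- clamp_knob: orange plastic six-lobed clamping knob, boss up: lobes 50 mm across and 18 mm thick, round boss 22 mm in diameter up to 50 mm above the underside (take it by the boss). About 0.08 kg. Origin: centre of its underside; z up. Loose.
- flap_wheel: blue abrasive flap wheel standing on its face, shank up: blue head 50 mm across and 22 mm thick with a small steel collar, 20 mm across, up to 25 mm; steel shank 10 mm in diameter up to 64 mm above the underside (take it by the shank). About 0.08 kg. Origin: centre of its underside; z up. Loose.
- stone: dark brown grinding stone standing on its face, shank up: stone 48 mm across and 24 mm thick with a small steel collar, 20 mm across, up to 27 mm; steel shank 10 mm in diameter up to 64 mm above the underside (take it by the shank). About 0.12 kg. Origin: centre of its underside; z up. Loose.
- felt_wheel: white felt polishing wheel of the flap wheel's shape and size (head 50 mm across, 22 mm thick, steel shank up to 64 mm); not wanted, stays where it is. Origin: centre of its underside; z up. Loose.
- alu_bushing: plain grey aluminium flanged bushing of the brass one's shape and size (flange 48 mm, 50 mm tall); not wanted, stays where it is. Origin: centre of its underside; z up. Loose.
- yellow_tray: yellow steel tray fixed to the bench (it does not move), 78 mm along its x and 226 mm along its y, with three open pockets in a row, each 70 by 70 mm inside, centred at y = -74, 0 and +74 mm (x = 0). Floor 4 mm thick, walls and the two dividers 4 mm thick with tops 14 mm above the bench. Origin: centre of its underside, on the bench; z up. It is turned up to 0.25 rad either way about z.
- red_tray: red steel tray fixed to the bench (it does not move), 78 mm along its x and 152 mm along its y, with two open pockets, each 70 by 70 mm inside, centred at y = -37 and +37 mm (x = 0). Floor 4 mm thick, walls and divider 4 mm thick with tops 14 mm above the bench. Origin: centre of its underside, on the bench; z up. It is turned up to 0.25 rad either way about z.
Mind the look-alikes: they are no part of the job. What is shaped like the clamp_knob but green or turquoise is not meant.

How it is judged:
At the end, for the whole second after the job is handed in: Each part upright (0.1 rad), at rest, released, flat on its tray's floor (underside 1-8 mm over the bench), centre within 16 mm of the tray's long axis and 90 mm (yellow) or 53 mm (red) of its middle along it. Felt wheel, alu bushing upright (0.1 rad), moved under 30 mm (x of gear in the frame of yellow_tray between -0.016 and 0.016 m and y of gear in the frame of yellow_tray between -0.09 and 0.09 m and z of gear in the frame of yellow_tray between 0.001 and 0.008 m and angle between each of gear, brass_bushing, clamp_knob, flap_wheel, stone, felt_wheel, alu_bushing's own z axis and vertical below 0.1 rad and linear speed of each of gear, brass_bushing, clamp_knob, flap_wheel, stone below 0.02 m/s and angular speed of each of gear, brass_bushing, clamp_knob, flap_wheel, stone below 0.3 rad/s and x of brass_bushing in the frame of yellow_tray between -0.016 and 0.016 m and y of brass_bushing in the frame of yellow_tray between -0.09 and 0.09 m and z of brass_bushing in the frame of yellow_tray between 0.001 and 0.008 m and x of clamp_knob in the frame of yellow_tray between -0.016 and 0.016 m and y of clamp_knob in the frame of yellow_tray between -0.09 and 0.09 m and z of clamp_knob in the frame of yellow_tray between 0.001 and 0.008 m and x of flap_wheel in the frame of red_tray between -0.016 and 0.016 m and y of flap_wheel in the frame of red_tray between -0.053 and 0.053 m and z of flap_wheel in the frame of red_tray between 0.001 and 0.008 m and x of stone in the frame of red_tray between -0.016 and 0.016 m and y of stone in the frame of red_tray between -0.053 and 0.053 m and z of stone in the frame of red_tray between 0.001 and 0.008 m and distance of each of felt_wheel, alu_bushing from where it was at the start of the episode below 0.03 m); the robot touches nothing.
It fails at once if the white felt wheel is shoved more than 30 mm or knocked over (distance of felt_wheel from where it was at the start of the episode above 0.03 m or angle between felt_wheel's own z axis and vertical above 0.5 rad).
It fails at once if the aluminium bushing is shoved more than 30 mm or knocked over (distance of alu_bushing from where it was at the start of the episode above 0.03 m or angle between alu_bushing's own z axis and vertical above 0.5 rad).
It also fails if it takes over 115 s, if anything falls off the work surface, if the arm or the gripper's body presses on something with over 40 N, if the wrist force passes 120 N, or if a joint passes its speed limit or range.

## Working session

There is one attempt and no reset: what is moved stays moved. The work goes in short steps, Python scripts to look and compute and a tool call to move; the robot and the scene stay as the last step left them, time stands still between calls to the robot, and variables do not carry over. Pictures are saved under pics/ and viewed, at most 14 in all, crops included, and the job is handed in when it is done.

Besides the shell and the picture viewer there is one more tool, called after "Call:" as a command line: name --argument value ..., lists and objects as JSON in quotes. servo_tool: Moves the arm, as the interface text tells. Its arguments: {"type":"object","properties":{"increments":{"type":"array"},"newtons":{"type":"number"}},"required":["increments"]}

```bash
mkdir -p pics
python3 - <<'E'
from station import ctrl
import cv2,pickle
o=ctrl.get_obs();print(o)
d={}
for n in("top","side"):
    d[n]=ctrl.get_image(n);cv2.imwrite(f"pics/{n}0.png",d[n]["img"][:,:,::-1])
    print({k:v for k,v in d[n].items() if k!="img"})
pickle.dump(d,open("d0.pkl","wb"))
E
```

```text
{'t': 0.0, 'q': array([-1.31900729e+00,  5.33370372e-02,  1.61434610e+00, -3.06406492e-05,
        1.47597395e+00, -1.19007481e-01]), 'dq': array([-2.39834296e-04, -2.45322933e-03,  5.12360220e-05, -1.19516948e-03,
       -5.24550630e-04, -1.65248259e-03]), 'effort': array([ 1.22543795e-03, -3.93689311e+01, -3.70169914e+01, -1.00029918e-04,
        7.14125839e-03, -1.47912264e-06]), 'tool_pos': array([ 0.22631171, -0.58194351,  0.24904414]), 'tool_rot': array([-3.08573146e+00, -5.78740029e-01,  2.62765388e-04]), 'contact_force': array([ 0.54900097,  0.17103051, -0.77291409]), 'wrist_torque': array([ 0.00985147,  0.0109632 , -0.00771162]), 'grip_force': 0.0, 'opening': 0.08543532140743758}
{'fx': 510.8049634286744, 'fy': 510.8049634286744, 'cx': 291.35445997148446, 'cy': 211.87732279326323, 'rvec': array([ 2.21914108e+00, -2.16279389e+00, -3.97826051e-05]), 'tvec': array([0.06043363, 0.53791343, 1.0751873 ])}
{'fx': 405.93732069578544, 'fy': 405.93732069578544, 'cx': 281.5800945823918, 'cy': 213.10955297579795, 'rvec': array([ 0.56824492, -2.72312237,  1.06891085]), 'tvec': array([0.5247407 , 0.14867697, 0.69412495])}
```

View pics/top0.png

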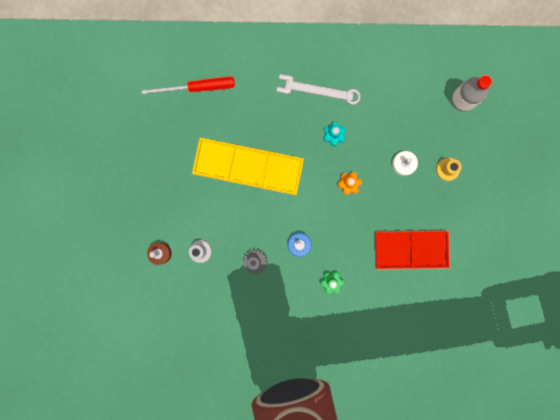

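View pics/side0.png

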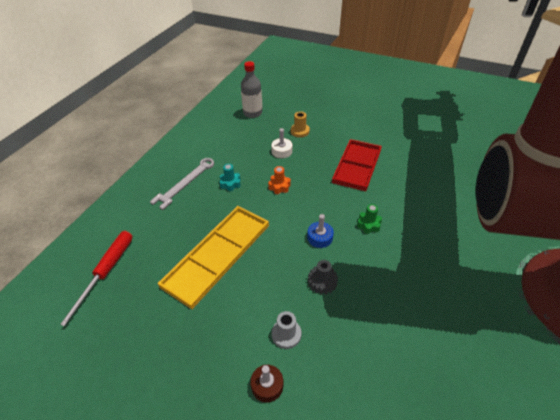

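The top view shows every item standing clear: yellow tray (248,166), red tray (412,250), brass (449,168), felt (405,163), orange knob (350,183), flap wheel (299,244), gear (254,262), alu (200,251) and stone (158,253). The side view agrees. Next I turn these pixels into positions.

```bash
cat > h.py <<'E'
import numpy as np,cv2
def ray(d,uv,z):
    R=cv2.Rodrigues(d["rvec"])[0];c=-R.T@d["tvec"]
    v=R.T@np.array([(uv[0]-d["cx"])/d["fx"],(uv[1]-d["cy"])/d["fy"],1])
    return (c+v*(z-c[2])/v[2])[:2]
def comps(img,lo,hi,amin=60):
    m=cv2.inRange(cv2.cvtColor(img,cv2.COLOR_RGB2HSV),np.array(lo),np.array(hi))
    cs=cv2.findContours(m,cv2.RETR_EXTERNAL,cv2.CHAIN_APPROX_NONE)[0]
    return sorted([c for c in cs if cv2.contourArea(c)>amin],key=cv2.contourArea,reverse=True)
E
python3 - <<'E'
import pickle;from h import *
d=pickle.load(open("d0.pkl","rb"))
rng={"orange":((8,180,120),(17,255,255)),"yellow":((18,150,100),(32,255,255)),"blue":((105,120,60),(125,255,255)),"red":((0,200,120),(5,255,255)),"brown":((0,60,20),(14,255,110)),"grey":((0,0,20),(180,50,120)),"white":((0,0,150),(180,40,255))}
for n in("top","side"):
  for k,(a,b) in rng.items():
    for c in comps(d[n]["img"],a,b,40)[:7]:
        (x,y),r=cv2.minEnclosingCircle(c);
        if y<20 and n=="top":continue
        rr=cv2.minAreaRect(c)
        print(n,k,int(cv2.contourArea(c)),round(x,1),round(y,1),round(r,1),ray(d[n],(x,y),.01).round(3), [ray(d[n],p,.014).round(3).tolist() for p in cv2.boxPoints(rr)] if n=="top" and cv2.contourArea(c)>1500 else "")
ims=[cv2.resize(d["top"]["img"][y-30:y+30,x-30:x+30,::-1],(200,200)) for x,y in [(449,168),(350,183),(299,244),(254,262),(158,253),(200,251),(405,163)]]+[np.zeros((200,200,3),np.uint8)]
cv2.imwrite("pics/crops.png",np.vstack([np.hstack(ims[:4]),np.hstack(ims[4:])]))
E
```

```text
top orange 75 348.5 182.5 11.4 [ 0.601 -0.045] 
top yellow 3847 247.5 166.1 55.9 [0.631 0.17 ] [[0.612, 0.289], [0.692, 0.275], [0.651, 0.051], [0.572, 0.065]]
top yellow 373 448.5 168.6 12.0 [ 0.636 -0.255] 
top yellow 124 349.6 183.1 11.0 [ 0.6   -0.048] 
top blue 339 299.1 244.2 11.4 [0.468 0.056] 
top red 2538 412.0 249.5 40.0 [ 0.463 -0.181] [[0.499, -0.104], [0.505, -0.254], [0.429, -0.257], [0.423, -0.106]]
top red 433 210.5 84.0 23.0 [0.806 0.255] 
top red 121 483.9 81.9 7.2 [ 0.821 -0.326] 
top brown 1004 294.1 410.3 42.8 [0.12  0.058] 
top brown 177 297.5 419.0 18.5 [0.103 0.05 ] 
top grey 936 289.5 391.5 30.4 [0.159 0.068] 
top grey 180 254.8 261.5 12.3 [0.429 0.149] 
top grey 137 472.5 89.5 13.3 [ 0.805 -0.302] 
top white 3140 245.5 21.0 96.5 [0.944 0.184] [[0.986, 0.393], [0.991, -0.022], [0.943, -0.023], [0.938, 0.392]]
top white 779 318.2 90.9 42.3 [0.796 0.024] 
top white 471 404.6 162.7 12.9 [ 0.646 -0.162] 
top white 301 199.9 251.1 11.6 [0.448 0.267] 
top white 237 470.4 95.8 17.6 [ 0.791 -0.298] 
side orange 237 280.4 179.6 12.7 [ 0.604 -0.062] 
side yellow 4439 2
[... 475 characters left out ...]
108 350.0 182.0 18.2 [ 0.46  -0.115] 
side grey 4729 168.0 99.0 179.4 [ 1.025 -0.242] 
side grey 1417 503.0 33.5 57.7 [ 0.204 -1.038] 
side grey 665 323.2 276.7 16.7 [0.43  0.142] 
side grey 468 249.5 94.5 22.8 [ 0.827 -0.351] 
side grey 300 285.8 333.3 15.0 [0.448 0.267] 
side grey 89 285.7 319.5 5.9 [0.458 0.245] 
side grey 62 500.0 193.0 24.7 [ 0.159 -0.206] 
side white 17603 170.5 70.0 184.3 [ 1.114 -0.383] 
side white 3227 493.5 27.0 42.3 [ 0.238 -1.081] 
side white 989 541.0 46.5 26.5 [ 0.085 -0.98 ] 
side white 349 181.5 180.5 36.7 [0.804 0.027] 
side white 205 286.0 320.2 9.0 [0.457 0.246] 
side white 176 281.5 145.6 10.6 [ 0.651 -0.174] 
side white 111 288.0 333.5 13.1 [0.445 0.266]
```

View pics/crops.png

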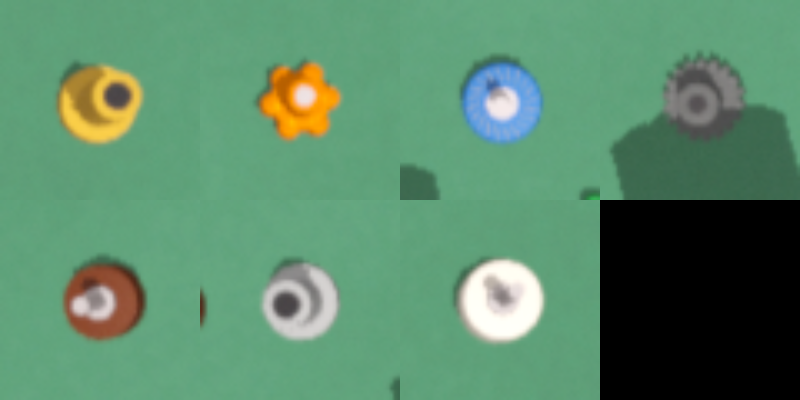

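Crops show: flange and head centres at about brass (448.2,168.9), knob (350.2,183), flap (299.5,244.5), gear (254.8,261.2) and stone (159.1,253), all upright.

Run:
```python
import pickle;from h import *
from scipy.spatial.transform import Rotation as Ro
d=pickle.load(open("d0.pkl","rb"))
P={"brass":(448.2,168.9,.01,117.5+419-419),"knob":(350.2,183,.018,0),"flap":(299.5,244.5,.022,0),"gear":(254.8,261.2,.016,0),"stone":(159.1,253,.024,0),"felt":(405,163,.022,0),"alu":(200.2,251.2,.01,0)}
for k,v in P.items(): print(k,ray(d["top"],v[:2],v[2]).round(4))
# tops from crops
for k,u,z in (("brass",(419+117/3.33,138+95/3.33),.05),("knob",(320+104/3.33,153+96/3.33),.05),("gear",(224+97/3.33,232+104/3.33),.05),("stone",(128+81/3.33,223+105/3.33),.064),("alu",(170+86/3.33,221+105/3.33),.05)):
    print("top",k,ray(d["top"],u,z).round(4))
R=Ro.from_rotvec([-3.08573146e+00, -5.78740029e-01,  2.62765388e-04]).as_matrix();print(R.round(3),np.degrees(np.arctan2(R[1,0],R[0,0])))
```

```text
brass [ 0.6351 -0.254 ]
knob [ 0.5997 -0.0481]
flap [0.468 0.055]
gear [0.4301 0.1484]
stone [0.4421 0.3499]
felt [ 0.644 -0.161]
alu [0.4476 0.266 ]
top brass [ 0.6353 -0.2549]
top knob [ 0.5993 -0.0475]
top gear [0.4282 0.1483]
top stone [0.441  0.3521]
top alu [0.4467 0.2666]
[[ 0.932  0.362 -0.001]
 [ 0.362 -0.932  0.002]
 [ 0.    -0.002 -1.   ]] 21.24523082853496
```

Call:
servo_tool --increments '[[[5.5, 4.5, -1.5, 1, 4.25], [5.5, 9, -3, 2, 8.5], [5.5, 13.5, -4.5, 3, 12.75], [5.5, 18, -6, 4, 17], [5.5, 22.5, -7.5, 5, 21.2]]]' --newtons 40

```text
t: 0.6
tool_pos: [0.41, -0.4294, 0.1994]
tool_rot: [-3.141, 0.004, 0.001]
contact_force: [0.4, -0.5, -0.5]
opening: 0.055
grip_force: 0.0
```

Call:
servo_tool --increments '[[[5.5, 3.7, -2.8, 1, 0], [5.5, 7.4, -5.6, 2, 0], [5.5, 11.1, -8.4, 3, 0], [5.5, 14.8, -11.2, 4, 0], [5.5, 18.5, -14, 5, 0]]]'

```text
t: 1.1
tool_pos: [0.5949, -0.2893, 0.1493]
tool_rot: [-3.141, -0.002, 0.001]
contact_force: [0.2, -1.1, -0.0]
opening: 0.0549
grip_force: 0.0
```

Call:
servo_tool --increments '[[[5.5, 4, -3.5, 2, 0], [5.5, 4, -3.5, 4, 0], [5.5, 4, -3.5, 4, 0]]]'

```text
t: 1.4
tool_pos: [0.6323, -0.253, 0.1053]
tool_rot: [-3.138, -0.006, 0.012]
contact_force: [-0.8, 0.8, -1.0]
opening: 0.0549
grip_force: 0.0
```

Call:
servo_tool --increments '[[[5.5, 0.2, 0.1, 1.5, 0], [5.5, 0.2, 0.1, 3, 0], [5.5, 0.2, 0.1, 4.5, 0], [5.5, 0.2, 0.1, 6, 0], [5.5, 0.2, 0.1, 7, 0]]]'

```text
t: 1.9
tool_pos: [0.6347, -0.257, 0.0382]
tool_rot: [-3.141, 0.0, 0.003]
contact_force: [0.3, 1.5, -1.4]
opening: 0.0549
grip_force: 0.0
```

Call:
servo_tool --increments '[[[2, 0, 0, 0, 0], [2, 0, 0, 0, 0], [2, 0, 0, 0, 0], [2, 0, 0, 0, 0], [2, 0, 0, 0, 0]]]'

```text
t: 2.4
tool_pos: [0.6361, -0.2569, 0.0407]
tool_rot: [3.141, 0.002, 0.001]
contact_force: [-0.6, 0.1, -3.1]
opening: 0.029
grip_force: 39.5
```

Call:
servo_tool --increments '[[[2, 0, 0, -1, 0], [2, 0, 0, -3.5, 0], [2, 0, 0, -7, 0], [2, 0, 0, -10, 0], [2, 0, 0, -10, 0]]]'

```text
t: 2.9
tool_pos: [0.6393, -0.2586, 0.1481]
tool_rot: [3.136, 0.001, 0.017]
contact_force: [1.3, -0.3, -1.6]
opening: 0.0287
grip_force: 39.8
```

Call:
servo_tool --increments '[[[2, -0.3, -2, 0, 0], [2, -0.5, -6, 0, 0], [2, -0.8, -10, 0, 0], [2, -1, -14, 0, 0], [2, -1, -18, 0, 0]]]'

```text
t: 3.4
tool_pos: [0.6237, -0.0743, 0.1381]
tool_rot: [-3.14, -0.001, 0.006]
contact_force: [0.2, 0.6, -1.6]
opening: 0.0291
grip_force: 39.9
```

Call:
servo_tool --increments '[[[2, -0.2, -4, 0, 0], [2, -0.4, -8, 0, 0], [2, -0.6, -12, 0, 0], [2, -0.7, -16, 0, 0], [2, -0.7, -17.4, 0, 0]]]'

```text
t: 3.9
tool_pos: [0.6163, 0.1011, 0.1382]
tool_rot: [-3.14, -0.007, 0.006]
contact_force: [-0.3, -0.2, -1.4]
opening: 0.029
grip_force: 40.1
```

Call:
servo_tool --increments '[[[2, 0, 0, 1, 0], [2, 0, 0, 3, 0], [2, 0, 0, 5, 0], [2, 0, 0, 6, 0], [2, 0, 0, 6, 0]]]'

```text
t: 4.4
tool_pos: [0.6164, 0.096, 0.077]
tool_rot: [3.141, -0.001, -0.009]
contact_force: [-0.2, 0.2, -2.3]
opening: 0.029
grip_force: 40.1
```

Call:
servo_tool --increments '[[[2, 0.2, -0.1, 1, 0], [2, 0.2, -0.1, 2, 0], [2, 0.2, -0.1, 2.7, 0], [2, 0.2, -0.1, 2.7, 0], [2, 0.2, -0.1, 2.7, 0]]]'

```text
t: 4.9
tool_pos: [0.6205, 0.0981, 0.0532]
tool_rot: [3.142, 0.001, -0.0]
contact_force: [0.3, 0.5, -1.2]
opening: 0.0288
grip_force: 40.1
```

Call:
servo_tool --increments '[[[2, 0, 0, 0.3, 0], [2, 0, 0, 0.6, 0], [2, 0, 0, 0.8, 0], [2, 0, 0, 0.8, 0], [2, 0, 0, 0.8, 0]]]'

```text
t: 5.4
tool_pos: [0.6205, 0.0981, 0.0453]
tool_rot: [3.142, 0.001, -0.0]
contact_force: [-0.4, -0.4, -1.9]
opening: 0.0288
grip_force: 40.1
```

Call:
servo_tool --increments '[[[2, 0, 0, 0.1, 0], [2, 0, 0, 0.1, 0], [5, 0, 0, 0.1, 0], [5, 0, 0, 0.1, 0], [5, 0, 0, 0.1, 0]]]'

```text
t: 5.9
tool_pos: [0.621, 0.0981, 0.0448]
tool_rot: [-3.142, -0.001, -0.002]
contact_force: [0.0, 0.5, -0.5]
opening: 0.0502
grip_force: 0.0
```

Call:
servo_tool --increments '[[[5, 0, 0, 0, 0], [5, 0, 0, -2, 0], [5, 0, 0, -4, 0], [5, 0, 0, -6, 0], [5, 0, 0, -8, 0]]]'

```text
t: 6.4
tool_pos: [0.6206, 0.0981, 0.1252]
tool_rot: [-3.142, -0.001, -0.0]
contact_force: [0.3, -0.6, -0.2]
opening: 0.0499
grip_force: 0.0
```

Call:
servo_tool --increments '[[[5, -4, -1, 0, 0], [5, -8, -2, 0, 0], [5, -12, -3, 0, 0], [5, -16, -4, 0, 0], [5, -19.1, -5, 0, 0]]]'

```text
t: 6.9
tool_pos: [0.4274, 0.1482, 0.124]
tool_rot: [-3.142, -0.001, 0.001]
contact_force: [0.1, 0.6, -0.2]
opening: 0.0502
grip_force: 0.0
```

Call:
servo_tool --increments '[[[5, 0, 0, 0.5, 0], [5, 0, 0, 1, 0], [5, 0, 0, 2, 0], [5, 0, 0, 3, 0], [5, 0, 0, 3, 0]]]'

```text
t: 7.4
tool_pos: [0.4287, 0.1474, 0.092]
tool_rot: [3.141, -0.0, -0.007]
contact_force: [-0.5, -0.0, -0.7]
opening: 0.0497
grip_force: 0.0
```

Call:
servo_tool --increments '[[[5, 0, 0, 1.5, 0], [5, 0, 0, 3, 0], [5, 0, 0, 4.5, 0], [5, 0, 0, 5.3, 0], [5, 0, 0, 5.3, 0]]]'

```text
t: 7.9
tool_pos: [0.4288, 0.1476, 0.0399]
tool_rot: [3.141, 0.001, -0.005]
contact_force: [-0.9, 0.2, -0.1]
opening: 0.0502
grip_force: 0.0
```

Call:
servo_tool --increments '[[[1.5, 0, 0, 0, 0], [1.5, 0, 0, 0, 0], [1.5, 0, 0, 0, 0], [1.5, 0, 0, 0, 0], [1.5, 0, 0, 0, 0]]]'

```text
t: 8.4
tool_pos: [0.4306, 0.1479, 0.0424]
tool_rot: [3.141, 0.001, 0.004]
contact_force: [-0.5, -2.1, 3.8]
opening: 0.0247
grip_force: 39.9
```

Call:
servo_tool --increments '[[[1.5, 0, 0, -1, 0], [1.5, 0, 0, -3.5, 0], [1.5, 0, 0, -6, 0], [1.5, 0, 0, -9, 0], [1.5, 0, 0, -9, 0]]]'

```text
t: 8.9
tool_pos: [0.4317, 0.1487, 0.1352]
tool_rot: [-3.14, -0.001, -0.012]
contact_force: [1.7, 0.1, -2.7]
opening: 0.0245
grip_force: 40.1
```

Call:
servo_tool --increments '[[[1.5, 3, -0.4, 0, 0], [1.5, 7, -0.8, 0, 0], [1.5, 11, -1.2, 0, 0], [1.5, 15, -1.7, 0, 0], [1.5, 19, -2.2, 0, 0]]]'

```text
t: 9.4
tool_pos: [0.6193, 0.1702, 0.1278]
tool_rot: [3.141, 0.001, -0.007]
contact_force: [0.3, -1.1, -4.1]
opening: 0.0245
grip_force: 39.9
```

Call:
servo_tool --increments '[[[1.5, 1, 0, 1, 0], [1.5, 1.2, 0, 3, 0], [1.5, 1.2, 0, 5, 0], [1.5, 1.2, 0, 6.5, 0], [1.5, 1.2, 0, 6.5, 0]]]'

```text
t: 9.9
tool_pos: [0.6278, 0.1697, 0.0608]
tool_rot: [3.14, 0.001, -0.015]
contact_force: [-0.9, 0.4, -4.6]
opening: 0.0249
grip_force: 40.0
```

Call:
servo_tool --increments '[[[1.5, 0, 0, 0, 0], [1.5, 0, 0, 0, 0], [1.5, 0, 0, 0, 0]]]'

```text
t: 10.2
tool_pos: [0.6325, 0.1703, 0.068]
tool_rot: [-3.141, -0.001, -0.004]
contact_force: [-0.1, -0.1, -4.5]
opening: 0.0247
grip_force: 40.0
```

Call:
servo_tool --increments '[[[1.5, 0, 0, 0.8, 0], [1.5, 0, 0, 1.5, 0], [1.5, 0, 0, 2, 0], [1.5, 0, 0, 2, 0], [1.5, 0, 0, 2, 0]]]'

```text
t: 10.7
tool_pos: [0.6314, 0.1701, 0.0465]
tool_rot: [3.141, 0.001, -0.001]
contact_force: [-2.0, 0.0, 0.7]
opening: 0.0249
grip_force: 40.4
```

Call:
servo_tool --increments '[[[1.5, 0, 0, 0.1, 0], [1.5, 0, 0, 0.2, 0], [1.5, 0, 0, 0.2, 0], [1.5, 0, 0, 0.2, 0]]]'

```text
t: 11.1
tool_pos: [0.6315, 0.1701, 0.0464]
tool_rot: [3.141, 0.001, -0.002]
contact_force: [-8.2, -1.5, 10.5]
opening: 0.0249
grip_force: 41.6
```

Call:
servo_tool --increments '[[[1.5, 0, 0, -0.2, 0], [5, 0, 0, -0.2, 0], [5, 0, 0, -0.2, 0], [5, 0, 0, -0.2, 0]]]'

```text
t: 11.5
tool_pos: [0.6319, 0.1701, 0.0464]
tool_rot: [-3.141, -0.001, -0.001]
contact_force: [0.5, -0.2, 0.3]
opening: 0.0503
grip_force: 0.0
```

Call:
servo_tool --increments '[[[5, 0, 0, 0, 0], [5, 0, 0, -2, 0], [5, 0, 0, -4, 0], [5, 0, 0, -6, 0], [5, 0, 0, -8.5, 0]]]'

```text
t: 12.0
tool_pos: [0.631, 0.17, 0.1312]
tool_rot: [3.141, 0.001, -0.002]
contact_force: [0.4, -1.0, -0.4]
opening: 0.05
grip_force: 0.0
```

Call:
servo_tool --increments '[[[5, -0.6, 4, 0, 0], [5, -1.2, 8.5, 0, 0], [5, -1.8, 13, 0, 0], [5, -2.4, 17.5, 0, 0], [5, -3.2, 21.8, 0, 0]]]'

```text
t: 12.5
tool_pos: [0.5995, -0.0497, 0.1316]
tool_rot: [3.141, 0.001, 0.001]
contact_force: [0.3, -0.7, -0.3]
opening: 0.05
grip_force: 0.0
```

Call:
servo_tool --increments '[[[5, 0, 0, 0.5, 0], [5, 0, 0, 1, 0], [5, 0, 0, 2, 0], [5, 0, 0, 4, 0], [5, 0, 0, 4, 0]]]'

```text
t: 13.0
tool_pos: [0.5974, -0.046, 0.0874]
tool_rot: [-3.14, -0.004, 0.01]
contact_force: [-0.3, -0.1, 0.2]
opening: 0.0497
grip_force: 0.0
```

Call:
servo_tool --increments '[[[5, 0, 0, 1.5, 0], [5, 0, 0, 3, 0], [5, 0, 0, 4.5, 0], [5, 0, 0, 4.9, 0], [5, 0, 0, 4.9, 0]]]'

```text
t: 13.5
tool_pos: [0.5988, -0.0477, 0.0408]
tool_rot: [-3.141, -0.001, 0.004]
contact_force: [0.1, -0.5, 0.5]
opening: 0.0498
grip_force: 0.0
```

Call:
servo_tool --increments '[[[1, 0, 0, 0, 0], [1, 0, 0, 0, 0], [1, 0, 0, 0, 0], [1, 0, 0, 0, 0], [1, 0, 0, 0, 0]]]'

```text
t: 14.0
tool_pos: [0.6005, -0.0482, 0.0434]
tool_rot: [3.141, 0.001, 0.003]
contact_force: [0.4, -0.1, 2.9]
opening: 0.0206
grip_force: 39.4
```

Call:
servo_tool --increments '[[[1, 0, 0, -1, 0], [1, 0, 0, -3.5, 0], [1, 0, 0, -6.5, 0], [1, 0, 0, -9.5, 0], [1, 0, 0, -9.5, 0]]]'

```text
t: 14.5
tool_pos: [0.6026, -0.0484, 0.143]
tool_rot: [3.14, 0.001, 0.014]
contact_force: [0.8, -0.4, -0.8]
opening: 0.0206
grip_force: 39.2
```

Call:
servo_tool --increments '[[[1, 0.4, -3, 0, 0], [1, 1, -7, 0, 0], [1, 1.6, -11, 0, 0], [1, 2.2, -15, 0, 0], [1, 2.8, -19, 0, 0]]]'

```text
t: 15.0
tool_pos: [0.6265, 0.1435, 0.1355]
tool_rot: [3.141, 0.001, -0.004]
contact_force: [1.0, 0.0, -1.6]
opening: 0.021
grip_force: 39.3
```

Call:
servo_tool --increments '[[[1, 0.6, -4, 0, 0], [1, 1.2, -8, 0, 0], [1, 1.7, -10.1, 0, 0], [1, 1.7, -10.1, 0, 0], [1, 1.7, -10.1, 2, 0]]]'

```text
t: 15.5
tool_pos: [0.6458, 0.2439, 0.1192]
tool_rot: [-3.141, -0.003, -0.007]
contact_force: [2.2, 0.3, -0.5]
opening: 0.0208
grip_force: 39.4
```

Call:
servo_tool --increments '[[[1, 0, 0, 1.5, 0], [1, 0, 0, 3, 0], [1, 0, 0, 4.5, 0], [1, 0, 0, 5, 0], [1, 0, 0, 5, 0]]]'

```text
t: 16.0
tool_pos: [0.6436, 0.2426, 0.0656]
tool_rot: [3.141, 0.001, -0.004]
contact_force: [-0.4, -0.0, -1.0]
opening: 0.021
grip_force: 39.4
```

Call:
servo_tool --increments '[[[1, 0, 0, 0, 0], [1, 0, 0, 0, 0], [1, 0, 0, 0, 0]]]'

```text
t: 16.3
tool_pos: [0.6451, 0.2433, 0.0685]
tool_rot: [-3.141, -0.001, -0.003]
contact_force: [0.8, 0.0, -1.3]
opening: 0.0208
grip_force: 39.4
```

Down 2.1 cm, release, rise and on to the flap wheel at (.468,.055).

Call:
servo_tool --increments '[[[1, 0, 0, 0.8, 0], [1, 0, 0, 1.5, 0], [1, 0, 0, 2, 0], [1, 0, 0, 2.1, 0], [1, 0, 0, 2.1, 0]]]'

```text
t: 16.8
tool_pos: [0.6441, 0.2431, 0.0475]
tool_rot: [3.141, 0.002, -0.003]
contact_force: [-4.8, -1.5, 8.2]
opening: 0.0203
grip_force: 40.4
```

Call:
servo_tool --increments '[[[1, 0, 0, 0, 0], [4.5, 0, 0, 0, 0], [4.5, 0, 0, 0, 0], [4.5, 0, 0, 0, 0], [4.5, 0, 0, 0, 0]]]'

```text
t: 17.3
tool_pos: [0.6443, 0.2431, 0.0459]
tool_rot: [3.141, 0.001, -0.001]
contact_force: [-1.2, -0.7, 0.2]
opening: 0.045
grip_force: 0.0
```

Call:
servo_tool --increments '[[[4.5, 0, 0, -1, 0], [4.5, 0, 0, -3, 0], [4.5, 0, 0, -5, 0], [4.5, 0, 0, -7, 0], [4.5, 0, 0, -9, 0]]]'

```text
t: 17.8
tool_pos: [0.6446, 0.2432, 0.138]
tool_rot: [-3.141, -0.001, -0.001]
contact_force: [0.1, 0.4, 1.2]
opening: 0.0451
grip_force: 0.0
```

Call:
servo_tool --increments '[[[4.5, -3, 3.2, 0, 0], [4.5, -6, 6.4, 0, 0], [4.5, -9, 9.6, 0, 0], [4.5, -12, 12.8, 0, 0], [4.5, -15, 16, 0, 0]]]'

```text
t: 18.3
tool_pos: [0.4936, 0.082, 0.1371]
tool_rot: [3.141, 0.002, 0.002]
contact_force: [0.7, -1.0, 0.6]
opening: 0.0449
grip_force: 0.0
```

Call:
servo_tool --increments '[[[4.5, -2.7, 2.8, 0, 0], [4.5, -2.7, 2.8, 1.5, 0], [4.5, -2.7, 2.8, 3, 0], [4.5, -2.7, 2.8, 3, 0], [4.5, -2.7, 2.8, 3, 0]]]'

```text
t: 18.8
tool_pos: [0.4678, 0.055, 0.1069]
tool_rot: [-3.142, -0.001, -0.001]
contact_force: [-1.1, -0.5, 0.2]
opening: 0.0446
grip_force: 0.0
```

Call:
servo_tool --increments '[[[4.5, 0, 0, 1.5, 0], [4.5, 0, 0, 3, 0], [4.5, 0, 0, 4.5, 0], [4.5, 0, 0, 5.7, 0], [4.5, 0, 0, 5.7, 0]]]'

```text
t: 19.3
tool_pos: [0.4668, 0.0552, 0.0483]
tool_rot: [-3.141, -0.002, 0.004]
contact_force: [-1.1, -0.9, -0.6]
opening: 0.0452
grip_force: 0.0
```

Call:
servo_tool --increments '[[[0, 0, 0, 0, 0], [0, 0, 0, 0, 0], [0, 0, 0, 0, 0], [0, 0, 0, 0, 0], [0, 0, 0, 0, 0]]]'

```text
t: 19.8
tool_pos: [0.4683, 0.0549, 0.0502]
tool_rot: [3.142, 0.001, 0.002]
contact_force: [-0.2, -0.2, 3.6]
opening: 0.0087
grip_force: 39.1
```

Call:
servo_tool --increments '[[[0, 0, 0, -1, 0], [0, 0, 0, -3.5, 0], [0, 0, 0, -6, 0], [0, 0, 0, -8, 0], [0, 0, 0, -8, 0]]]'

```text
t: 20.3
tool_pos: [0.4698, 0.0549, 0.133]
tool_rot: [3.141, 0.001, 0.011]
contact_force: [0.8, 1.0, -0.6]
opening: 0.0087
grip_force: 38.9
```

Call:
servo_tool --increments '[[[0, -0.1, 3, 0, 0], [0, -0.3, 7, 0, 0], [0, -0.4, 11, 0, 0], [0, -0.5, 15, 0, 0], [0, -0.6, 18.5, 0, 0]]]'

```text
t: 20.8
tool_pos: [0.4607, -0.1314, 0.128]
tool_rot: [-3.141, -0.001, 0.003]
contact_force: [0.3, -0.2, -1.1]
opening: 0.0083
grip_force: 39.1
```

Call:
servo_tool --increments '[[[0, 0, 1.3, 0, 0], [0, 0, 1.3, 1.5, 0], [0, 0, 1.3, 3.5, 0], [0, 0, 1.3, 5, 0], [0, 0, 1.3, 5.5, 0]]]'

```text
t: 21.3
tool_pos: [0.4596, -0.1405, 0.0705]
tool_rot: [-3.138, -0.004, 0.009]
contact_force: [0.0, 0.3, -1.6]
opening: 0.0088
grip_force: 39.2
```

Call:
servo_tool --increments '[[[0, 0, 0, 0, 0], [0, 0, 0, 0, 0], [0, 0, 0, 0, 0], [0, 0, 0, 0, 0]]]'

```text
t: 21.7
tool_pos: [0.4624, -0.1432, 0.0752]
tool_rot: [3.141, 0.001, 0.003]
contact_force: [-0.1, 0.3, -0.4]
opening: 0.0084
grip_force: 39.2
```

Down 2.1, release, rise 9 and go to the stone (.4415,.351), carrying enough height to clear the alu bushing.

Call:
servo_tool --increments '[[[0, 0, 0, 0.8, 0], [0, 0, 0, 1.5, 0], [0, 0, 0, 2, 0], [0, 0, 0, 2.1, 0], [0, 0, 0, 2.1, 0]]]'

```text
t: 22.2
tool_pos: [0.4616, -0.1431, 0.0542]
tool_rot: [-3.141, -0.001, 0.003]
contact_force: [-6.6, 1.1, 9.7]
opening: 0.0089
grip_force: 40.5
```

Call:
servo_tool --increments '[[[0, 0, 0, 0, 0], [4, 0, 0, 0, 0], [4, 0, 0, 0, 0], [4, 0, 0, 0, 0], [4, 0, 0, 0, 0]]]'

```text
t: 22.7
tool_pos: [0.4616, -0.143, 0.053]
tool_rot: [-3.141, -0.001, 0.001]
contact_force: [0.2, -0.1, 0.2]
opening: 0.0398
grip_force: 0.0
```

Call:
servo_tool --increments '[[[4, 0, 0, -1, 0], [4, 0, 0, -3, 0], [4, 0, 0, -5, 0], [4, 0, 0, -7, 0], [4, 0, 0, -9, 0]]]'

```text
t: 23.2
tool_pos: [0.4619, -0.1431, 0.1449]
tool_rot: [3.141, 0.001, 0.001]
contact_force: [0.1, -0.1, -0.7]
opening: 0.0398
grip_force: 0.0
```

Call:
servo_tool --increments '[[[4, 0, -4, 0, 0], [4, -0.5, -8.5, 0, 0], [4, -1, -13, 0, 0], [4, -1, -17.5, 0, 0], [4, -1, -22, 0, 0]]]'

```text
t: 23.7
tool_pos: [0.4515, 0.0786, 0.1444]
tool_rot: [3.142, 0.0, 0.003]
contact_force: [0.4, -0.5, 0.3]
opening: 0.0398
grip_force: 0.0
```

Call:
servo_tool --increments '[[[4, -0.2, -4.5, 0, 0], [4, -0.5, -9, 0, 0], [4, -0.8, -13.5, 0, 0], [4, -1, -18, 0, 0], [4, -1.1, -22.5, 0, 0]]]'

```text
t: 24.2
tool_pos: [0.4401, 0.304, 0.1443]
tool_rot: [-3.141, -0.002, -0.002]
contact_force: [0.6, -1.0, 0.2]
opening: 0.0401
grip_force: 0.0
```

Call:
servo_tool --increments '[[[4, 0, -3, 0, 0], [4, 0, -4.9, 0, 0], [4, 0, -4.9, 0, 0], [4, 0, -4.9, 0, 0], [4, 0, -4.9, 0, 0]]]'

```text
t: 24.7
tool_pos: [0.4405, 0.3498, 0.1433]
tool_rot: [3.141, -0.001, -0.0]
contact_force: [0.2, 0.5, 0.5]
opening: 0.0404
grip_force: 0.0
```

Stone: collar top is at 27 mm, so I aim for a TCP height of about 0.051.

Call:
servo_tool --increments '[[[4, 0.1, -0.1, 2, 0], [4, 0.1, -0.1, 4, 0], [4, 0.1, -0.1, 6, 0], [4, 0.1, -0.1, 8, 0], [4, 0.1, -0.1, 9.2, 0]]]'

```text
t: 25.2
tool_pos: [0.4408, 0.3502, 0.0496]
tool_rot: [3.14, -0.002, -0.003]
contact_force: [-0.4, 0.7, -0.4]
opening: 0.04
grip_force: 0.0
```

Call:
servo_tool --increments '[[[4, 0, 0, 0, 0], [0, 0, 0, 0, 0], [0, 0, 0, 0, 0], [0, 0, 0, 0, 0], [0, 0, 0, 0, 0]]]'

```text
t: 25.7
tool_pos: [0.4419, 0.3523, 0.0523]
tool_rot: [-3.141, -0.001, -0.002]
contact_force: [-0.9, -1.2, 2.2]
opening: 0.0085
grip_force: 39.1
```

Call:
servo_tool --increments '[[[0, 0, 0, 0, 0], [0, 0, 0, 0, 0]]]'

```text
t: 25.9
tool_pos: [0.4419, 0.3523, 0.0523]
tool_rot: [-3.141, -0.001, -0.002]
contact_force: [0.1, -0.4, 4.7]
opening: 0.0087
grip_force: 39.3
```

Call:
servo_tool --increments '[[[0, 0, 0, -1, 0], [0, 0, 0, -4, 0], [0, 0, 0, -8, 0], [0, 0, 0, -11, 0], [0, 0, 0, -11, 0]]]'

```text
t: 26.4
tool_pos: [0.4441, 0.3537, 0.1676]
tool_rot: [-3.136, -0.002, -0.014]
contact_force: [0.5, 1.3, -1.4]
opening: 0.0085
grip_force: 39.1
```

Call:
servo_tool --increments '[[[0, 0.2, 3, 0, 0], [0, 0.4, 7, 0, 0], [0, 0.6, 11.5, 0, 0], [0, 0.8, 16, 0, 0], [0, 1, 20, 0, 0]]]'

```text
t: 26.9
tool_pos: [0.4504, 0.1501, 0.1599]
tool_rot: [3.141, 0.002, -0.003]
contact_force: [0.7, -0.4, -0.8]
opening: 0.0087
grip_force: 39.2
```

Call:
servo_tool --increments '[[[0, 0.2, 4.5, 0, 0], [0, 0.4, 9, 0, 0], [0, 0.6, 13.5, 0, 0], [0, 0.8, 18, 0, 0], [0, 1, 22, 0, 0]]]'

```text
t: 27.4
tool_pos: [0.4607, -0.0698, 0.1602]
tool_rot: [-3.141, -0.0, 0.002]
contact_force: [0.5, 0.2, -1.6]
opening: 0.0088
grip_force: 39.2
```

Call:
servo_tool --increments '[[[0, 0.1, 4, 0, 0], [0, 0.2, 8, 0, 0], [0, 0.3, 12, 0, 0], [0, 0.4, 14.9, 0, 0], [0, 0.4, 14.9, 0, 0]]]'

```text
t: 27.9
tool_pos: [0.4651, -0.2197, 0.1603]
tool_rot: [-3.141, 0.005, 0.002]
contact_force: [0.3, -0.1, -0.6]
opening: 0.0088
grip_force: 39.2
```

Call:
servo_tool --increments '[[[0, 0, 0, 2, 0], [0, 0, 0, 4.5, 0], [0, 0, 0, 7, 0], [0, 0, 0, 8.5, 0], [0, 0, 0, 8.5, 0]]]'

```text
t: 28.4
tool_pos: [0.4637, -0.215, 0.073]
tool_rot: [-3.138, -0.002, 0.009]
contact_force: [-0.6, 0.2, -0.5]
opening: 0.0085
grip_force: 39.3
```

Call:
servo_tool --increments '[[[0, 0, 0, 0, 0], [0, 0, 0, 0, 0], [0, 0, 0, 0, 0], [0, 0, 0, 0, 0]]]'

```text
t: 28.8
tool_pos: [0.4665, -0.2174, 0.0775]
tool_rot: [3.141, 0.001, 0.003]
contact_force: [0.4, 0.6, -0.6]
opening: 0.0082
grip_force: 39.3
```

Call:
servo_tool --increments '[[[0, 0, 0, 0.8, 0], [0, 0, 0, 1.5, 0], [0, 0, 0, 2, 0], [0, 0, 0, 2.2, 0], [0, 0, 0, 2.2, 0]]]'

```text
t: 29.3
tool_pos: [0.4657, -0.2171, 0.0564]
tool_rot: [-3.14, -0.002, 0.004]
contact_force: [-9.5, 4.6, 16.9]
opening: 0.0085
grip_force: 41.3
```

Call:
servo_tool --increments '[[[0, 0, 0, 0, 0], [4, 0, 0, 0, 0], [4, 0, 0, 0, 0], [4, 0, 0, 0, 0], [4, 0, 0, 0, 0]]]'

```text
t: 29.8
tool_pos: [0.4656, -0.2169, 0.0538]
tool_rot: [-3.141, -0.001, 0.001]
contact_force: [0.7, -0.6, 0.4]
opening: 0.0397
grip_force: 0.0
```

Call:
servo_tool --increments '[[[4, 0, 0, -1, 0], [4, 0, 0, -4, 0], [4, 0, 0, -8, 0], [4, 0, 0, -12, 0], [4, 0, 0, -14, 0]]]'

```text
t: 30.3
tool_pos: [0.4674, -0.218, 0.1995]
tool_rot: [3.138, 0.001, 0.009]
contact_force: [-0.4, 0.0, -0.9]
opening: 0.04
grip_force: 0.0
```

Call:
servo_tool --increments '[[[4, -2, 4, 0, 0], [4, -4, 8, 0, 0], [4, -6, 12, 0, 0], [4, -8, 16, 0, 0], [4, -10, 20, 0, 0]]]'

```text
t: 30.8
tool_pos: [0.3651, -0.4187, 0.1953]
tool_rot: [3.141, 0.001, 0.001]
contact_force: [1.5, 0.0, -0.5]
opening: 0.0398
grip_force: 0.0
```

Run:
```python
from station import ctrl
import cv2,numpy as np
t=ctrl.get_image("top")["img"];s=ctrl.get_image("side")["img"]
a=cv2.resize(t[120:290,120:480,::-1],(720,340));b=cv2.resize(s[90:420,140:400,::-1],(330,420))
cv2.imwrite("pics/e1.png",a);cv2.imwrite("pics/e2.png",cv2.resize(s[90:420,140:460,::-1],(580,598)))
```

```text
(no output)
```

View pics/e1.png

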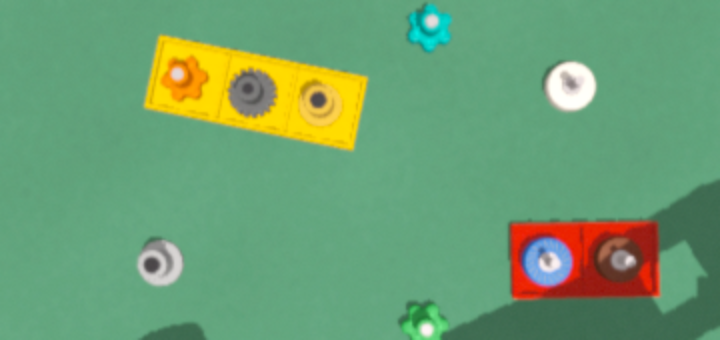

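View pics/e2.png

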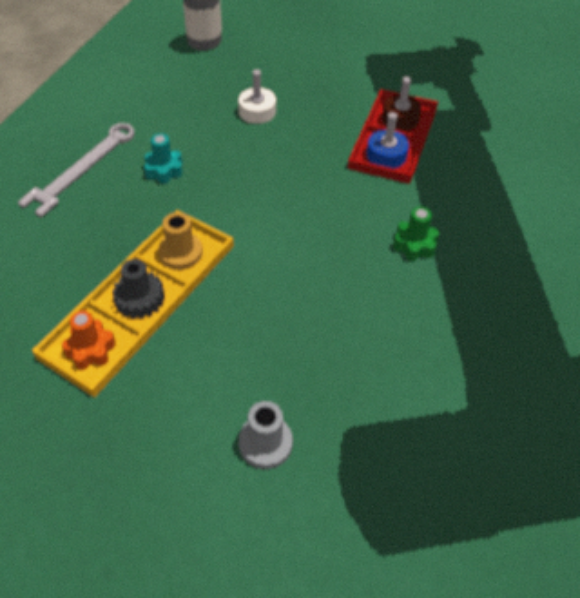

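Both pictures show all five parts upright, each in its own pocket: knob (183,78), gear (252,93), brass (320,103), flap (548,261), stone (620,259). The felt wheel and alu bushing haven't moved, so I'm handing in.

```bash
python3 -c "
from station import ctrl
print(ctrl.finish_job())"
```

```text
the job is handed in; nothing more can be done
None
```

I placed all five parts upright, each in its own pocket of the right tray, left the felt wheel and the aluminium bushing where they stood, and handed the job in at about 31 s; the hand-in returned no verdict.

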